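# Tuck the bin flap under its lip in the toolbox

## Robot

A 6-joint arm with a two-finger parallel gripper is mounted at the origin on the work surface. World frame = base frame: x ahead of the robot, y to its left, z up, the work surface at z = 0. Lengths are in mm, angles in rad, forces in N, time in s.
With the tool pointing down it reaches from about 275 to 875 mm from the base axis. Payload 12.5 kg.
Tool frame: the origin (TCP) lies midway between the tips of the shut fingers; the grasp point (between the pads) lies 19 mm behind it (manip.hold_point_z is the distance from the TCP to the grasp point, in mm); z points along the fingers, y is the direction in which the jaws open and shut (so a half turn about z gives the same grasp; the last joint's range is limited). The gripper opens to 85 mm and grips with 20 to 120 N. Pads are 22 mm wide; open, the fingers measure 114 mm over their backs; the gripper's body (76 mm by 85 mm) begins 54 mm behind the grasp point. The pads swing forward as they close: fully open they stand 13 mm farther back than shut.
Start: joints at [1.218, 0.351, 1.652, -0, 1.139, -0.085], TCP at [145.504, 530.389, 231.29] pointing down, gripper open.
Joint ranges: [-2.75, 2.75], [-0.79, 2.1], [0.01, 2.65], [-1.57, 4.71], [0.07, 3.14], [-2.87, 2.87]. Speed limits (rad/s): [2.22, 2.22, 2.79, 3.14, 3.14, 3.14].

## Interface

Orientations are given as a unit quaternion [x, y, z, w].
In Python, from station import manip gives the robot as it stands. The module is installed in compiled form; this text tells all that it offers.
- The arm moves only by the shell command python3 -m handwheel 'ROWS' [FORCE]. ROWS is JSON, a list of rows, each an object with "claw": the opening, from 0 (shut) to 1 (fully open); "delta_pos": the shift along the tool's x, y, z in cm, a list of three; "yaw": the turn about the tool's z in degrees. In form: [{"claw": claw, "delta_pos": [tx, ty, tz], "yaw": yaw}, ...]. A call has exactly 5 rows; each row shifts and turns the commanded pose from where the row before left it, along the tool's axes as they then stand; what a row does not reach is not made up. A row lasts 1/10 s, in which the tool goes at most 50 mm and 8.59 degrees, less where a joint would pass 70% of its speed; a pose out of reach is approached as far as the arm can. A call is refused whole if a number of a shift passes 5 or a number of a turn 8.59, either way. A call with a gripper value outside its range is refused whole. The fingers move at their own pace and stop on an object; FORCE is the grip in N (left out, the last holds). Time passes only in rows, so rows that do not move let the fingers close, or fill a call up. It gives the time, the measured TCP pose, the force and the opening at its end, in the units of the state.
- manip.get_state(): the state, without advancing time (a new reading comes with each control period).
- manip.get_image(name): name is "side" or "top"; returns the picture (400x640x3 uint8, red, green, blue); there is no depth.
- manip.camera_params(name): a dict with "K" (3x3 intrinsics, pixels), "pose" (4x4, takes a point from camera to world coordinates). Camera axes: x right, y down, z forward; pixel columns grow to the right and rows downward; lengths in mm; the calibration is good to about 2 mm. A picture is of the moment at which its call begins. camera_params takes no time and is no camera call.
- manip.hand_in(): hands the job in, once; it reports no verdict.
Trained networks look in the newest picture that a camera, given by its name, has taken for a name from the list of things; names that differ only in an ending like _2 or _b are one class to them, and where a whole thing is asked for, a point or a joint stands for the part that bears it (a point fixed in the world has none). Each returns a list of dicts, best first, with "score" (0 to 1); they miss things now and then, are a little off and sometimes report something else, mostly with a low value. They report only what shows in the picture. A call takes as long as a camera call.
- manip.outline_of(camera, name): "mask" (400x640 bool, what is visible of it) and "rect" ([centre column, centre row, width, height] in pixels, round what is visible of it).
- manip.place_of(camera, name): "position" ([row, column] in pixels: a listed point, or the origin of a listed thing).
The state is a dict: "clock": time; "joints": joint angles; "dq": joint speeds; "tau": joint torques, N m; "ee_pos": TCP position; "orientation": TCP orientation; "contact_force": force on the tool from outside, world axes, zero at the start; "moment": the same for the moment, N m; "finger_gap": finger opening in mm.
Only numpy, scipy, OpenCV 4.12 (cv2) and the standard library are available. Lean on these libraries where they do the work, as an engineer would, in place of code of your own. Each camera call takes 0.05 s, during which the arm holds its last target.

## Task

In the open toolbox, close the spring-loaded flap over the bin of end caps: push it over and down with the fingertips, and while pressing it down slide it forward as far as it goes, so that its edge is tucked beneath the retaining lip and stays shut by itself. Work gently by pushing and pressing only: pinch or lift nothing, do not lift the toolbox or shove it along the bench, and leave all the other things where they are.

Things in the scene. Friction and masses are not known exactly. Their poses are not given: they have to be found in the camera images.
- toolbox: open blue steel toolbox, 200 (its x) x 340 (its y) mm, rim 125 high, loose on the bench (about 4 kg, skids at about 20 N); origin at the centre of its underside, z up, all offsets below in its axes. Its -x side is the front, towards the robot; the lid is swung right back beyond its +x side, sloping down to the bench, lower than 145 mm
- bin (a point): centre of the floor of the steel bin in the middle of the toolbox's tray, 85 mm above the bench; the bin is inside 118 (toolbox x -62 to +56) by 90 mm (y), its side walls reach 126 mm above the bench. The aluminium flap is hinged across its rear and folds forward over it, towards toolbox -x
- flap_hinge (a point): centre of the flap's hinge pin, 116 mm above the bench; the pin runs along the toolbox's y. At slide 0 it is at toolbox x = +44, y = 0 mm; it travels towards toolbox -x with the flap
- flap_edge (a point): middle of the flap's free edge. The flap is a plate 80 wide, 4 thick, mid-plane through the pin, reaching 84 mm from pin to edge (rolled bead, 6 thick). On its outer face (rear face when upright, upper face when folded) stands a straight rib along y to push against: 60 wide, 4 thick, standing 10 mm out, hinge-side face 60 mm from the pin
- lip (a point): middle of the rear lower edge of the retaining lip, a fixed strip over the front end of the bin: at toolbox x = -48 mm, underside 122 and top 126 mm above the bench, overhanging the bin by 14, 98 wide. There is free room below it for the flap's edge
- flap (a joint): hinge angle, rad: 0 level, 1.57 upright, more leans back; starts at 1.35 to 1.85. A light spring (0.06 N m/rad, neutral at 1.6; friction 0.025 N m) opens it again when let go, unless its edge is under the lip, where it rests at about 0.04. It can be pressed down to a stop at -0.15; below about 0.03 the edge passes under the lip
- flap_slide (a joint): how far pin and flap are slid towards toolbox -x, m: 0 (start, rear) to 0.020 (front stop). It slides stiffly (about 3 N) and stays where left. At 0 the folded edge is 8 mm short of the lip, at 0.020 it is 12 mm under it. If slid forward before it is folded, the flap lands on top of the lip
- funnel: black plastic funnel standing mouth down, 116 across, 140 tall; origin under its centre (mm)
- bowl: small white ceramic bowl, 100 across, 45 tall, holding two end caps; origin under its centre (mm)
- wiper_a: folded dark wiper arm lying flat, 280 x 40 x 16; origin under its centre, long along its x (mm)
- wiper_b: a second folded wiper arm, like wiper_a (mm)
- gauge: chrome tire gauge, 150 long, 14 thick, lying in the tray bay on the +y side of the bin; origin under its middle (mm)
- socket: steel wrench socket, 30 across, 30 tall, standing in the tray bay on the -y side of the bin; origin under its centre (mm)
- cap_a: black end cap, 18 across, 11 tall, on the floor of the bin under the flap; origin under its centre (mm)
- cap_b: a second end cap in the bin, like cap_a (mm)

How it is judged:
By the outcome, as a careful person would: the job done as asked, in the order asked, and still so for the second after the job is handed in, with the robot touching nothing.
It also fails if it takes over 48 s, if anything falls off the work surface, if the arm or the gripper's body presses on something with over 40 N, if the wrist force passes 120 N, or if a joint passes its speed limit or range.

## Working session

There is one attempt and no reset: what is moved stays moved. The work goes in short steps, Python scripts to look and compute and a shell command to move; the robot and the scene stay as the last step left them, time stands still between calls to the robot, and variables do not carry over. Pictures are saved under pics/ and viewed, and the job is handed in when it is done.

```bash
mkdir -p pics; cat > h.py <<'E'
import numpy as np,cv2
from station import manip
def save(cam,fn):
    im=manip.get_image(cam); cv2.imwrite('pics/'+fn,im[:,:,::-1]); return im
def ray(cam,r,c):
    p=manip.camera_params(cam);K=np.array(p['K']);T=np.array(p['pose'])
    d=T[:3,:3]@np.linalg.inv(K)@np.array([c,r,1.0]);return T[:3,3],d
def onz(cam,rc,z):
    o,d=ray(cam,*rc);return o+d*(z-o[2])/d[2]
def proj(cam,P):
    p=manip.camera_params(cam);K=np.array(p['K']);T=np.linalg.inv(np.array(p['pose']))
    q=K@(T[:3,:3]@np.array(P)+T[:3,3]);return q[1]/q[2],q[0]/q[2]
E
python3 - <<'E'
from h import *
for c in ['side','top']: save(c,c+'0.png')
np.set_printoptions(precision=1,suppress=True)
for c in ['side','top']:
    print(c,manip.camera_params(c))
    for n,z in [('bin',85),('flap_hinge',116),('flap_edge',200),('lip',122),('toolbox',0),('funnel',0)]:
        for r in manip.place_of(c,n)[:2]: print(c,n,r['score'],r['position'],onz(c,r['position'],z))
print(manip.get_state())
E
```

```text
side {'K': array([[417.1,   0. , 318.9],
       [  0. , 417.1, 199.9],
       [  0. ,   0. ,   1. ]]), 'pose': array([[ -1. ,  -0. ,   0. , 442. ],
       [ -0. ,   0.7,  -0.7, 849.2],
       [ -0. ,  -0.7,  -0.7, 931. ],
       [  0. ,   0. ,   0. ,   1. ]])}
side bin 0.95 [226.4, 295.2] [534.2  94.8  85. ]
side flap_hinge 0.71 [219.6, 280.1] [572.5  98.5 116. ]
side flap_edge 0.54 [200.8, 266.9] [597.6 112.3 200. ]
side lip 0.66 [215.6, 311.6] [488.8  89.1 122. ]
side toolbox 0.6 [248.6, 297.9] [530.7 103.4   0. ]
side toolbox 0.31 [215.1, 312.8] [492.2 -27.7   0. ]
side funnel 0.88 [140.6, 352.2] [ 357.6 -407.6    0. ]
top {'K': array([[380.5,   0. , 322.4],
       [  0. , 380.5, 200.9],
       [  0. ,   0. ,   1. ]]), 'pose': array([[   0. ,   -1. ,    0.1,  416.8],
       [  -1. ,   -0. ,    0. ,  -17. ],
       [  -0. ,   -0.1,   -1. , 1193.8],
       [   0. ,    0. ,    0. ,    1. ]])}
top bin 0.65 [186.6, 277.7] [533.  124.9  85. ]
top flap_hinge 0.75 [169.9, 286.2] [578.3  98.3 116. ]
top flap_edge 0.85 [158.0, 276.5] [596.7 116.  200. ]
top lip 0.65 [203.6, 289.4] [481.7  85.5 122. ]
top toolbox 0.87 [192.7, 291.5] [523.7  91.6   0. ]
top toolbox 0.57 [156.7, 275.5] [637.  146.1   0. ]
top funnel 0.72 [248.3, 452.4] [ 363.1 -414.5    0. ]
top funnel 0.65 [166.0, 174.2] [599.1 466.8   0. ]
{'clock': 0.7, 'joints': array([ 1.2,  0.4,  1.7, -0. ,  1.1, -0.1]), 'dq': array([ 0., -0., -0.,  0.,  0., -0.]), 'tau': array([  0. , -50.6, -29.2,  -0. ,   0. ,  -0. ]), 'ee_pos': array([145.5, 530.4, 231.3]), 'orientation': array([0.1, 1. , 0. , 0. ]), 'contact_force': array([ 0.4, -0. ,  0.5]), 'moment': array([-0.1, -0. , -0. ]), 'finger_gap': 85.14953698404763}
```

View pics/side0.png

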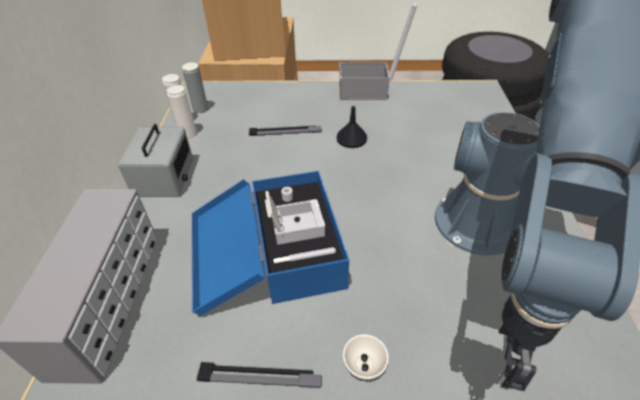

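View pics/top0.png

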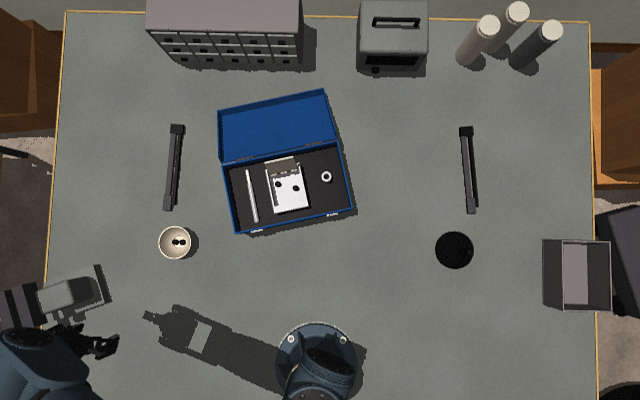

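```bash
python3 - <<'E'
import cv2
a=cv2.imread('pics/side0.png')[150:310,190:390];cv2.imwrite('pics/side0c.png',cv2.resize(a,None,fx=3.7,fy=3.7,interpolation=3))
a=cv2.imread('pics/top0.png')[120:250,200:360];cv2.imwrite('pics/top0c.png',cv2.resize(a,None,fx=4.5,fy=4.5,interpolation=3))
E
```

```text
(no output)
```

View pics/side0c.png

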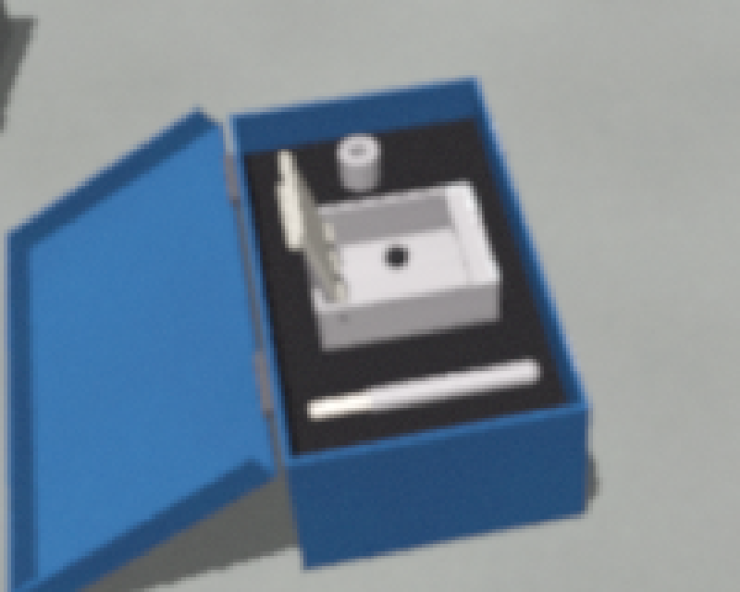

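View pics/top0c.png

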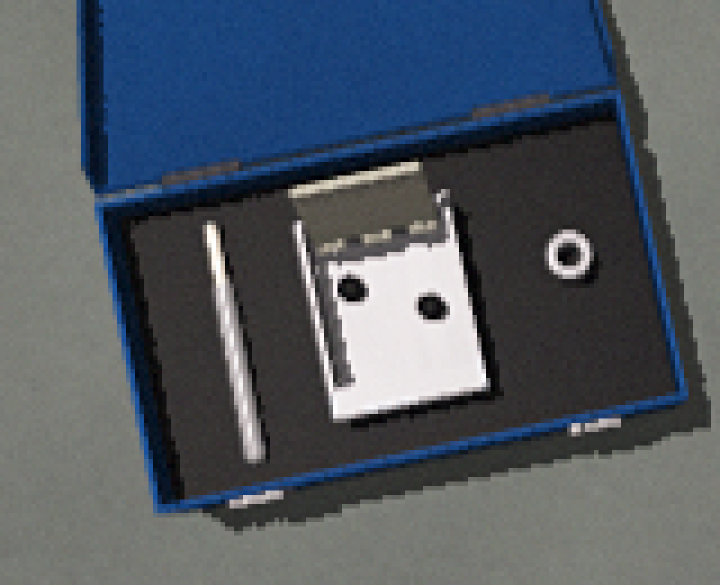

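The crops show the toolbox turned about 12°. The top view has the rim corners at full-image (col, row) of about (235,234), (352,209), (222,166) and (337,141). The flap is near upright at about (280,160), leaning back. I'll fit the box pose next.

```bash
python3 - <<'E'
from h import *
from scipy.optimize import least_squares
np.set_printoptions(precision=1,suppress=True)
# rim corners top: box coords
cs={(-100,170):(157,512),(-100,-170):(686,400),(100,170):(100,205),(100,-170):(617,95)}
W=[];B=[]
for b,(u,v) in cs.items():
    p=onz('top',(120+v/4.5,200+u/4.5),125);W.append(p[:2]);B.append(b);print('top',b,p)
ss={(-100,170):(587,408),(-100,-170):(476,78),(100,170):(290,460),(100,-170):(232,117)}
Ws=[]
for b,(u,v) in ss.items():
    p=onz('side',(150+v/3.7,190+u/3.7),125);Ws.append(p[:2]);print('side',b,p)
def fit(W,B):
    W=np.array(W);B=np.array(B,float)
    f=lambda q:((B@np.array([[np.cos(q[2]),np.sin(q[2])],[-np.sin(q[2]),np.cos(q[2])]])+q[:2])-W).ravel()
    r=least_squares(f,[530,90,0.2]);return r.x,f(r.x)
for a,b in [(W,B),(Ws,B),(W+Ws,B+B),]:
    q,res=fit(a,b);print(q[:2],np.degrees(q[2]),res)
# points
pts=[((-3,0),'bin',85),((44,0),'flap_hinge',116),((-48,0),'lip',122)]
for c in ['top','side']:
    for b,n,z in pts:
        r=manip.place_of(c,n)[0];print(c,n,onz(c,r['position'],z))
q,_=fit(W+Ws,B+B);C,S=np.cos(q[2]),np.sin(q[2])
for b,n,z in pts: print(n,q[0]+C*b[0]-S*b[1],q[1]+S*b[0]+C*b[1])
# flap edge angle by reprojection
for c in ['top','side']:
  for n in ['flap_edge']:
    print(c,manip.place_of(c,n)[0]['position'])
    for th in np.arange(1.3,1.9,0.1):
        x=44-84*np.cos(th);z=116+84*np.sin(th)
        print(th,proj(c,[q[0]+C*x,q[1]+S*x,z]))
E
```

```text
top (-100, 170) [392.8 235.3 125. ]
top (-100, -170) [471.3 -92.5 125. ]
top (100, 170) [584.8 279.5 125. ]
top (100, -170) [663.2 -44.9 125. ]
side (-100, 170) [395.  238.2 125. ]
side (-100, -170) [473.6 -88.9 125. ]
side (100, 170) [583.5 280.5 125. ]
side (100, -170) [663.3 -41.8 125. ]
[528.   94.4] 13.50602357950798 [-1.8  1.  -0.8 -1.8  0.8  3.5  1.8 -2.7]
[528.9  97. ] 13.603206932970672 [-3.3  0.5 -1.9 -2.9  2.5  5.2  2.7 -2.9]
[528.4  95.7] 13.554457922690125 [-1.5  2.2 -0.2 -0.5  1.   4.9  2.3 -1.3 -3.6 -0.7 -2.5 -4.1  2.3  3.8
  2.2 -4.3]
top bin [533.  124.9  85. ]
top flap_hinge [578.3  98.3 116. ]
top lip [481.7  85.5 122. ]
side bin [534.2  94.8  85. ]
side flap_hinge [572.5  98.5 116. ]
side lip [488.8  89.1 122. ]
bin 525.5123792949934 94.98186283337425
flap_hinge 571.2033164191873 105.99722777117579
lip 481.76573736757354 84.43523682909618
top [158.0, 276.5]
1.3 (np.float64(176.09899823990142), np.float64(281.8030394039915))
1.4000000000000001 (np.float64(172.98811464123702), np.float64(281.0989741141191))
1.5000000000000002 (np.float64(169.8644091397948), np.float64(280.4190328536699))
1.6000000000000003 (np.float64(166.7668888224801), np.float64(279.7717405757045))
1.7000000000000004 (np.float64(163.734170188077), np.float64(279.1651336452396))
1.8000000000000005 (np.float64(160.80372540061617), np.float64(278.6066045383625))
side [200.8, 266.9]
1.3 (np.float64(198.4889622956933), np.float64(286.6075645468326))
1.4000000000000001 (np.float64(198.4912201930542), np.float64(283.3378591519257))
1.5000000000000002 (np.float64(198.73806062591572), np.float64(280.02304678107123))
1.6000000000000003 (np.float64(199.22793662619202), np.float64(276.7014987161114))
1.7000000000000004 (np.float64(199.9560401943756), np.float64(273.41201347711876))
1.8000000000000005 (np.float64(200.9143411863671), np.float64(270.19317600960136))
```

Fit: toolbox at (528.4, 95.7), turned 13.5°. The flap is at about 1.8 rad. Next I'll work out the tool-frame moves.

```bash
cat >> h.py <<'E'
from scipy.spatial.transform import Rotation as R
BX=np.array([528.4,95.7]);A=np.radians(13.55)
def tobox(p):
    d=np.array(p[:2])-BX;c,s=np.cos(A),np.sin(A);return np.array([c*d[0]+s*d[1],-s*d[0]+c*d[1],p[2]])
def toworld(b):
    c,s=np.cos(A),np.sin(A);return np.array([BX[0]+c*b[0]-s*b[1],BX[1]+s*b[0]+c*b[1],b[2]])
def rep(target=None):
    np.set_printoptions(precision=2,suppress=True)
    s=manip.get_state();r=R.from_quat(s['orientation']).as_matrix();b=tobox(s['ee_pos'])
    Rb=R.from_euler('z',-A).as_matrix()
    print('t',round(s['clock'],2),'box tcp',b,'front',b[0]-11,'F box',Rb@s['contact_force'],'gap',round(s['finger_gap'],1))
    m=Rb@r
    print('tool axes in box (cols):',m.ravel())
    print('angle of tool y vs box y deg',np.degrees(np.arctan2(m[0,1],m[1,1])),np.degrees(np.arctan2(-m[0,1],-m[1,1])))
    if target is not None:
        print('delta tool cm',r.T@(toworld(target)-s['ee_pos'])/10)
E
python3 -c "
from h import *
rep([108,0,232])"
```

```text
t 1.1 box tcp [-270.39  512.3   231.28] front -281.386565849848 F box [ 0.19 -0.35  0.29] gap 85.6
tool axes in box (cols): [-0.88  0.48 -0.    0.48  0.88 -0.    0.   -0.   -1.  ]
angle of tool y vs box y deg 28.89328133856803 -151.10671866143198
delta tool cm [-57.88 -26.57  -0.07]
```

```bash
python3 -m handwheel '[{"claw":0,"delta_pos":[0,0,0],"yaw":-7.2},{"claw":0,"delta_pos":[0,0,0],"yaw":-7.2},{"claw":0,"delta_pos":[0,0,0],"yaw":-7.2},{"claw":0,"delta_pos":[0,0,0],"yaw":-7.2},{"claw":0,"delta_pos":[0,0,0],"yaw":0}]' 20
python3 -c "
from h import *
rep([108,0,232])"
```

```text
clock: 1.6
ee_pos: [145.5, 530.4, 231.3]
orientation: [-0.118, 0.993, -0.0, -0.0]
contact_force: [1.0, -0.7, -0.3]
finger_gap: 12.2
t 1.6 box tcp [-270.39  512.29  231.29] front -281.39042183903365 F box [ 0.78 -0.9  -0.31] gap 12.2
tool axes in box (cols): [-1. -0. -0. -0.  1. -0.  0. -0. -1.]
angle of tool y vs box y deg -0.009258466835672564 179.9907415331643
delta tool cm [-37.83 -51.23  -0.07]
```

```bash
python3 -m handwheel '[{"claw":0,"delta_pos":[-2.6,-3.5,-0.5],"yaw":0},{"claw":0,"delta_pos":[-2.6,-3.5,-0.5],"yaw":0},{"claw":0,"delta_pos":[-2.6,-3.5,0],"yaw":0},{"claw":0,"delta_pos":[-2.6,-3.5,0],"yaw":0},{"claw":0,"delta_pos":[-2.6,-3.5,0],"yaw":0}]'
python3 -m handwheel '[{"claw":0,"delta_pos":[-2.6,-3.5,0],"yaw":0},{"claw":0,"delta_pos":[-2.6,-3.5,0],"yaw":0},{"claw":0,"delta_pos":[-2.6,-3.5,0],"yaw":0},{"claw":0,"delta_pos":[-2.6,-3.5,0],"yaw":0},{"claw":0,"delta_pos":[-2.6,-3.5,0],"yaw":0}]'
python3 -c "
from h import *
rep([108,0,232])"
```

```text
clock: 2.1
ee_pos: [313.8, 389.2, 241.5]
orientation: [-0.115, 0.993, 0.0, 0.0]
contact_force: [0.3, 1.3, -1.0]
finger_gap: 0.0
clock: 2.6
ee_pos: [481.0, 249.1, 241.4]
orientation: [-0.115, 0.993, 0.0, 0.0]
contact_force: [0.7, 0.8, 0.1]
finger_gap: 0.3
t 2.6 box tcp [-10.1  160.23 241.43] front -21.100343216505372 F box [0.86 0.66 0.08] gap 0.3
tool axes in box (cols): [-1.    0.01  0.    0.01  1.    0.   -0.    0.   -1.  ]
angle of tool y vs box y deg 0.3416192140218062 -179.65838078597818
delta tool cm [-11.91 -15.95   0.95]
```

```bash
python3 -m handwheel '[{"claw":0,"delta_pos":[-3,-3.2,0],"yaw":0},{"claw":0,"delta_pos":[-3,-3.2,0],"yaw":0},{"claw":0,"delta_pos":[-3,-3.2,0],"yaw":0},{"claw":0,"delta_pos":[-2.9,-3.2,0],"yaw":0},{"claw":0,"delta_pos":[0,-3.2,0],"yaw":0}]'
python3 - <<'E'
from h import *
rep([106,0,166])
import cv2
for c in ['side','top']: save(c,c+'1.png')
a=cv2.imread('pics/side1.png')[110:310,190:440];cv2.imwrite('pics/side1c.png',cv2.resize(a,None,fx=3,fy=3,interpolation=3))
E
```

```text
clock: 3.1
ee_pos: [635.2, 121.4, 240.6]
orientation: [-0.115, 0.993, -0.0, 0.0]
contact_force: [-0.3, 0.1, 0.4]
finger_gap: -0.1
t 3.1 box tcp [109.85  -0.03 240.58] front 98.84524274639827 F box [-0.32  0.14  0.44] gap -0.1
tool axes in box (cols): [-1.    0.01  0.    0.01  1.   -0.   -0.   -0.   -1.  ]
angle of tool y vs box y deg 0.3501441063031029 -179.6498558936969
delta tool cm [0.39 0.   7.46]
```

View pics/side1c.png

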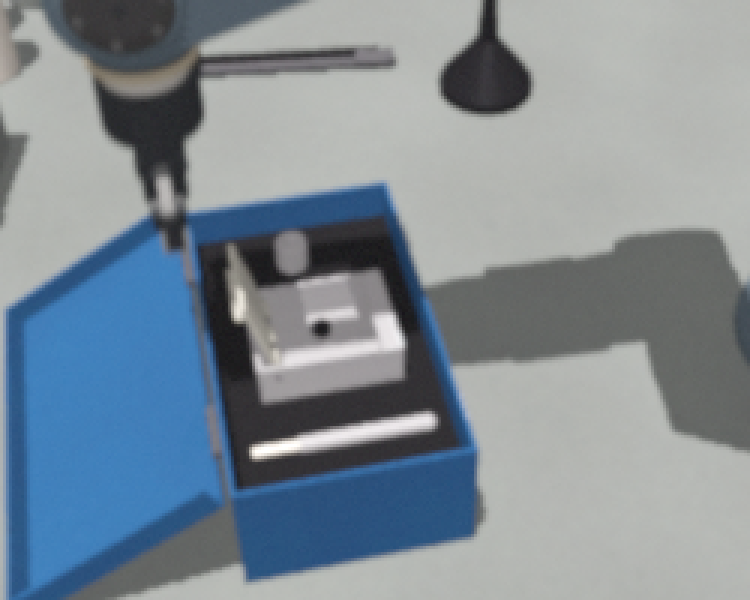

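The picture shows the shut fingertips at crop (172,240), behind the flap's top edge at (235,260), as planned. I'll go down behind it.

```bash
python3 -m handwheel '[{"claw":0,"delta_pos":[0,0,2.5],"yaw":0},{"claw":0,"delta_pos":[0,0,2.5],"yaw":0},{"claw":0,"delta_pos":[0,0,2.4],"yaw":0},{"claw":0,"delta_pos":[0.5,0,0],"yaw":0},{"claw":0,"delta_pos":[0.5,0,0],"yaw":0}]'
python3 -m handwheel '[{"claw":0,"delta_pos":[0.7,0,0],"yaw":0},{"claw":0,"delta_pos":[0.7,0,0],"yaw":0},{"claw":0,"delta_pos":[0.7,0,0],"yaw":0},{"claw":0,"delta_pos":[0.7,0,0],"yaw":0},{"claw":0,"delta_pos":[0.7,0,0],"yaw":0}]'
python3 - <<'E'
from h import *
rep([54,0,165])
import cv2
for c in ['side','top']: save(c,c+'2.png')
a=cv2.imread('pics/side2.png')[110:310,190:440];cv2.imwrite('pics/side2c.png',cv2.resize(a,None,fx=3,fy=3,interpolation=3))
E
```

```text
clock: 3.7
ee_pos: [622.6, 120.6, 167.8]
orientation: [-0.117, 0.993, 0.0, -0.0]
contact_force: [-0.2, 0.1, 0.1]
finger_gap: 0.1
clock: 4.2
ee_pos: [588.5, 112.0, 167.6]
orientation: [-0.117, 0.993, 0.0, 0.0]
contact_force: [-0.5, -0.3, -0.1]
finger_gap: 0.1
t 4.2 box tcp [ 62.28   1.74 167.65] front 51.28254451663683 F box [-0.52 -0.15 -0.09] gap 0.1
tool axes in box (cols): [-1.  0.  0.  0.  1. -0. -0. -0. -1.]
angle of tool y vs box y deg 0.10301872846728583 -179.8969812715327
delta tool cm [ 0.83 -0.18  0.26]
```

View pics/side2c.png

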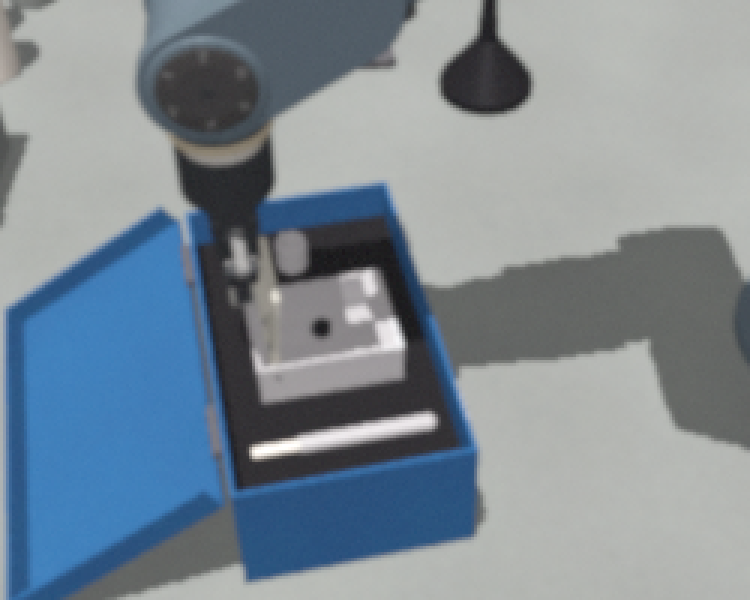

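The flap has moved with the fingers and is now about upright. I'll keep pushing forward.

```bash
python3 -m handwheel '[{"claw":0,"delta_pos":[0.7,0,0.1],"yaw":0},{"claw":0,"delta_pos":[0.7,0,0.1],"yaw":0},{"claw":0,"delta_pos":[0.7,0,0.1],"yaw":0},{"claw":0,"delta_pos":[0.6,0,0.1],"yaw":0},{"claw":0,"delta_pos":[0.5,0,0.1],"yaw":0}]'
python3 -m handwheel '[{"claw":0,"delta_pos":[0.4,0,0.1],"yaw":0},{"claw":0,"delta_pos":[0.4,0,0.1],"yaw":0},{"claw":0,"delta_pos":[0.3,0,0.1],"yaw":0},{"claw":0,"delta_pos":[0.3,0,0.1],"yaw":0},{"claw":0,"delta_pos":[0,0,0.1],"yaw":0}]'
python3 - <<'E'
from h import *
rep([12,0,142])
import cv2
for c in ['side','top']: save(c,c+'3.png')
a=cv2.imread('pics/side3.png')[110:310,190:440];cv2.imwrite('pics/side3c.png',cv2.resize(a,None,fx=3,fy=3,interpolation=3))
E
```

```text
clock: 4.8
ee_pos: [557.3, 104.5, 162.1]
orientation: [-0.117, 0.993, 0.0, -0.0]
contact_force: [1.9, 0.0, -0.9]
finger_gap: 0.2
clock: 5.3
ee_pos: [544.0, 101.4, 157.3]
orientation: [-0.117, 0.993, -0.0, -0.0]
contact_force: [-0.0, 0.3, -0.5]
finger_gap: 0.2
t 5.3 box tcp [ 16.47   1.85 157.28] front 5.465343956954452 F box [ 0.07  0.29 -0.47] gap 0.2
tool axes in box (cols): [-1.  0. -0.  0.  1. -0.  0. -0. -1.]
angle of tool y vs box y deg 0.08826084666120167 -179.9117391533388
delta tool cm [ 0.45 -0.19  1.53]
```

View pics/side3c.png

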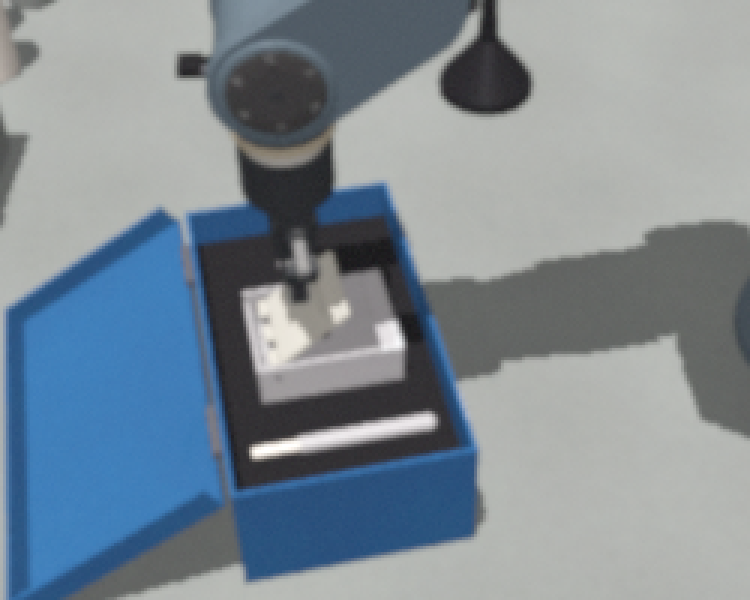

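The fold is about half done: the tip is on the outer face at crop (300,290), on the hinge side of the rib. I'll press down along the arc.

```bash
python3 -m handwheel '[{"claw":0,"delta_pos":[0,0,0.4],"yaw":0},{"claw":0,"delta_pos":[0,0,0.4],"yaw":0},{"claw":0,"delta_pos":[0.1,0,0.4],"yaw":0},{"claw":0,"delta_pos":[0.1,0,0.4],"yaw":0},{"claw":0,"delta_pos":[0.1,0,0.3],"yaw":0}]'
python3 -m handwheel '[{"claw":0,"delta_pos":[0.1,0,0.3],"yaw":0},{"claw":0,"delta_pos":[0.1,0,0.3],"yaw":0},{"claw":0,"delta_pos":[0.1,0,0.3],"yaw":0},{"claw":0,"delta_pos":[0.1,0,0.3],"yaw":0},{"claw":0,"delta_pos":[0,0,0],"yaw":0}]'
python3 - <<'E'
from h import *
rep([7,0,115])
import cv2
for c in ['side','top']: save(c,c+'4.png')
a=cv2.imread('pics/side4.png')[110:310,190:440];cv2.imwrite('pics/side4c.png',cv2.resize(a,None,fx=3,fy=3,interpolation=3))
E
```

```text
clock: 5.9
ee_pos: [541.2, 100.7, 137.9]
orientation: [-0.117, 0.993, -0.0, -0.0]
contact_force: [-0.5, 0.2, 2.0]
finger_gap: 0.0
clock: 6.4
ee_pos: [537.4, 99.8, 125.9]
orientation: [-0.117, 0.993, 0.0, -0.0]
contact_force: [-0.7, -0.0, 1.2]
finger_gap: -0.4
t 6.4 box tcp [  9.66   1.86 125.92] front -1.339456632278246 F box [-0.64  0.15  1.21] gap -0.4
tool axes in box (cols): [-1.  0. -0.  0.  1.  0.  0.  0. -1.]
angle of tool y vs box y deg 0.09320479233543441 -179.90679520766457
delta tool cm [ 0.27 -0.19  1.09]
```

View pics/side4c.png

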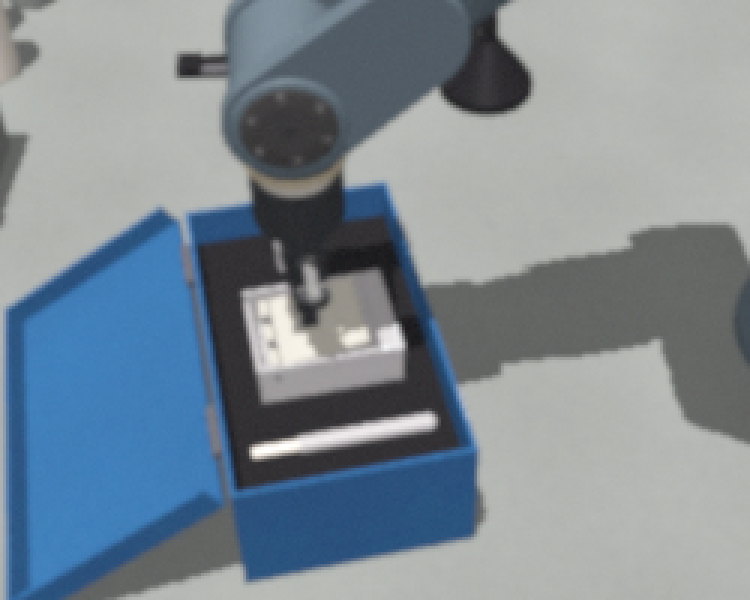

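```bash
python3 -m handwheel '[{"claw":0,"delta_pos":[0,0,0.3],"yaw":0},{"claw":0,"delta_pos":[0,0,0.3],"yaw":0},{"claw":0,"delta_pos":[0,0,0.3],"yaw":0},{"claw":0,"delta_pos":[0,0,0.2],"yaw":0},{"claw":0,"delta_pos":[0,0,0],"yaw":0}]'
python3 - <<'E'
from h import *
rep([-5,0,115])
import cv2
for c in ['side','top']: save(c,c+'5.png')
a=cv2.imread('pics/side5.png')[160:260,240:365];cv2.imwrite('pics/side5c.png',cv2.resize(a,None,fx=6,fy=6,interpolation=3))
E
```

```text
clock: 7.0
ee_pos: [537.3, 99.8, 115.0]
orientation: [-0.117, 0.993, 0.0, -0.0]
contact_force: [-1.0, -0.6, 1.3]
finger_gap: -0.4
t 7.0 box tcp [  9.64   1.85 114.96] front -1.3607432981736984 F box [-1.09 -0.38  1.26] gap -0.4
tool axes in box (cols): [-1.  0. -0.  0.  1.  0.  0.  0. -1.]
angle of tool y vs box y deg 0.09548172023823516 -179.9045182797618
delta tool cm [ 1.46 -0.19 -0.  ]
```

View pics/side5c.png

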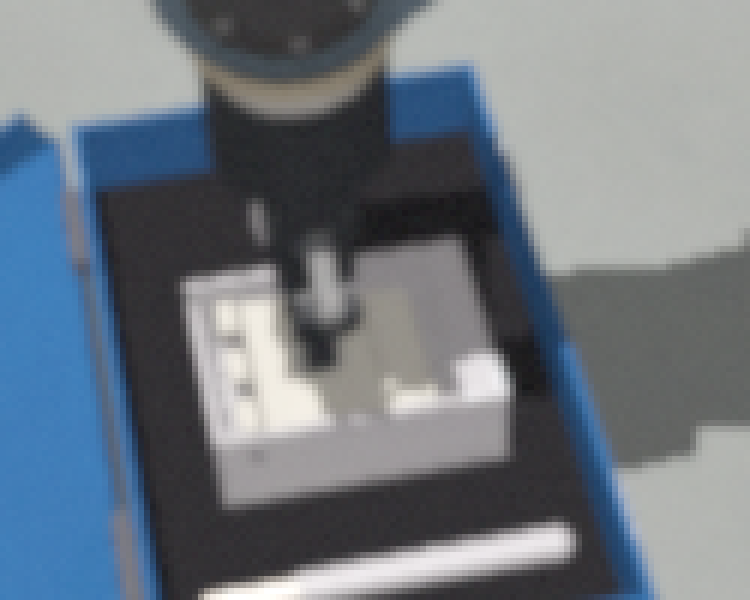

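The flap is folded below the wall tops, with its edge short of the lip, and the load is light (about 1.3 N). Next I'll slide forward to the rib and onwards, keeping it pressed.

```bash
python3 -m handwheel '[{"claw":0,"delta_pos":[0.4,0,0],"yaw":0},{"claw":0,"delta_pos":[0.4,0,0],"yaw":0},{"claw":0,"delta_pos":[0.4,0,0],"yaw":0},{"claw":0,"delta_pos":[0.3,0,0],"yaw":0},{"claw":0,"delta_pos":[0.2,0,0],"yaw":0}]'
python3 -c "
from h import *
rep([-25,1.8,115])"
python3 -m handwheel '[{"claw":0,"delta_pos":[0.2,0,0],"yaw":0},{"claw":0,"delta_pos":[0.2,0,0],"yaw":0},{"claw":0,"delta_pos":[0.2,0,0],"yaw":0},{"claw":0,"delta_pos":[0.2,0,0],"yaw":0},{"claw":0,"delta_pos":[0,0,0],"yaw":0}]'
python3 - <<'E'
from h import *
rep([-25,1.8,115])
import cv2
for c in ['side','top']: save(c,c+'6.png')
a=cv2.imread('pics/side6.png')[160:260,240:365];cv2.imwrite('pics/side6c.png',cv2.resize(a,None,fx=6,fy=6,interpolation=3))
E
```

```text
clock: 7.6
ee_pos: [521.1, 95.8, 115.5]
orientation: [-0.117, 0.993, 0.0, 0.001]
contact_force: [2.7, 1.4, -0.3]
finger_gap: -0.1
t 7.6 box tcp [ -7.06   1.85 115.52] front -18.055410518898732 F box [ 2.97  0.72 -0.26] gap -0.1
tool axes in box (cols): [-1.  0.  0.  0.  1. -0. -0. -0. -1.]
angle of tool y vs box y deg 0.09377142685677657 -179.90622857314324
delta tool cm [ 1.79 -0.01  0.05]
clock: 8.1
ee_pos: [512.9, 93.9, 115.3]
orientation: [-0.117, 0.993, -0.0, -0.0]
contact_force: [1.9, -0.9, 2.1]
finger_gap: 0.1
t 8.1 box tcp [-15.52   1.87 115.29] front -26.52297848750306 F box [ 1.62 -1.29  2.14] gap 0.1
tool axes in box (cols): [-1.  0. -0.  0.  1. -0.  0. -0. -1.]
angle of tool y vs box y deg 0.09459010497071017 -179.9054098950293
delta tool cm [ 0.95 -0.01  0.03]
```

View pics/side6c.png

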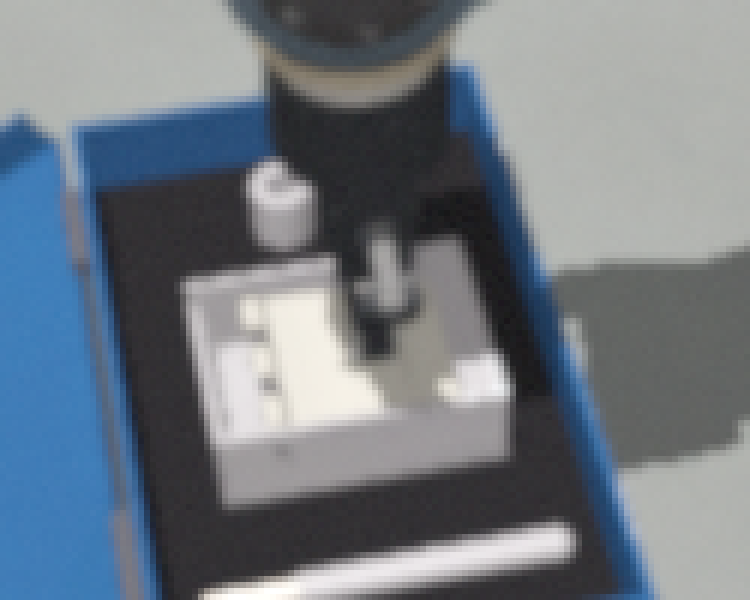

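The flap has slid about 10 mm and its edge is entering under the lip at crop (455,375). I'll continue slowly towards the stop.

```bash
python3 -m handwheel '[{"claw":0,"delta_pos":[0.2,0,0.05],"yaw":0},{"claw":0,"delta_pos":[0.2,0,0],"yaw":0},{"claw":0,"delta_pos":[0.2,0,0],"yaw":0},{"claw":0,"delta_pos":[0.1,0,0],"yaw":0},{"claw":0,"delta_pos":[0,0,0],"yaw":0}]'
python3 -c "
from h import *
rep([-25,1.8,115])"
python3 -m handwheel '[{"claw":0,"delta_pos":[0.1,0,0],"yaw":0},{"claw":0,"delta_pos":[0,0,0],"yaw":0},{"claw":0,"delta_pos":[0.1,0,0],"yaw":0},{"claw":0,"delta_pos":[0,0,0],"yaw":0},{"claw":0,"delta_pos":[0,0,0],"yaw":0}]'
python3 -c "
from h import *
rep([-25,1.8,115])"
```

```text
clock: 8.7
ee_pos: [506.2, 92.3, 114.8]
orientation: [-0.117, 0.993, -0.0, -0.0]
contact_force: [1.5, -1.4, 2.5]
finger_gap: 0.1
t 8.7 box tcp [-22.42   1.89 114.84] front -33.416555239034146 F box [ 1.13 -1.7   2.45] gap 0.1
tool axes in box (cols): [-1.  0. -0.  0.  1. -0.  0. -0. -1.]
angle of tool y vs box y deg 0.09409605700267062 -179.90590394299733
delta tool cm [ 0.26 -0.01 -0.02]
clock: 9.2
ee_pos: [504.3, 91.8, 114.8]
orientation: [-0.117, 0.993, -0.0, -0.0]
contact_force: [2.8, -0.4, 2.1]
finger_gap: 0.4
t 9.2 box tcp [-24.3    1.89 114.77] front -35.29932147466842 F box [ 2.63 -1.    2.08] gap 0.4
tool axes in box (cols): [-1.  0. -0.  0.  1. -0.  0. -0. -1.]
angle of tool y vs box y deg 0.09161638103448173 -179.90838361896553
delta tool cm [ 0.07 -0.01 -0.02]
```

Next come 1 mm steps, watching for the force to rise at the stop.

```bash
for i in 1; do python3 -m handwheel '[{"claw":0,"delta_pos":[0.1,0,0],"yaw":0},{"claw":0,"delta_pos":[0,0,0],"yaw":0},{"claw":0,"delta_pos":[0,0,0],"yaw":0},{"claw":0,"delta_pos":[0,0,0],"yaw":0},{"claw":0,"delta_pos":[0,0,0],"yaw":0}]'; done
python3 -c "
from h import *
rep()"
python3 -m handwheel '[{"claw":0,"delta_pos":[0.1,0,0],"yaw":0},{"claw":0,"delta_pos":[0,0,0],"yaw":0},{"claw":0,"delta_pos":[0,0,0],"yaw":0},{"claw":0,"delta_pos":[0,0,0],"yaw":0},{"claw":0,"delta_pos":[0,0,0],"yaw":0}]'
python3 - <<'E'
from h import *
rep()
import cv2
for c in ['side','top']: save(c,c+'7.png')
a=cv2.imread('pics/side7.png')[160:260,240:365];cv2.imwrite('pics/side7c.png',cv2.resize(a,None,fx=6,fy=6,interpolation=3))
E
```

```text
clock: 9.7
ee_pos: [504.2, 91.8, 115.0]
orientation: [-0.117, 0.993, 0.0, 0.001]
contact_force: [6.4, 0.4, 2.4]
finger_gap: -0.1
t 9.7 box tcp [-24.47   1.86 115.  ] front -35.46947282414918 F box [ 6.28 -1.11  2.41] gap -0.1
tool axes in box (cols): [-1.  0.  0.  0.  1. -0. -0. -0. -1.]
angle of tool y vs box y deg 0.09697527095593401 -179.90302472904406
clock: 10.2
ee_pos: [504.1, 91.7, 115.3]
orientation: [-0.117, 0.993, 0.0, 0.002]
contact_force: [9.8, 2.6, 0.2]
finger_gap: -0.2
t 10.2 box tcp [-24.55   1.83 115.32] front -35.55182229822266 F box [10.13  0.22  0.16] gap -0.2
tool axes in box (cols): [-1.  0.  0.  0.  1. -0. -0. -0. -1.]
angle of tool y vs box y deg 0.09808575196038813 -179.90191424803962
```

View pics/side7c.png

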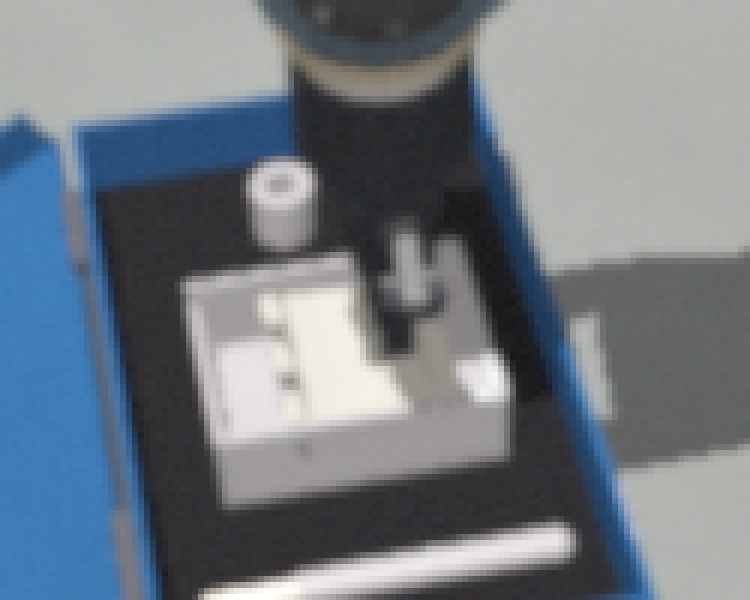

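The tip stopped at -35.5 mm (-36 expected) and the force rose to 10 N, so this is the front stop. The box edges haven't shifted in the picture. I'll relax the push, then lift straight up.

```bash
python3 -m handwheel '[{"claw":0,"delta_pos":[-0.1,0,0],"yaw":0},{"claw":0,"delta_pos":[-0.1,0,0],"yaw":0},{"claw":0,"delta_pos":[0,0,0],"yaw":0},{"claw":0,"delta_pos":[0,0,0],"yaw":0},{"claw":0,"delta_pos":[0,0,0],"yaw":0}]'
python3 -c "
from h import *
rep()"
python3 -m handwheel '[{"claw":0,"delta_pos":[0,0,-0.2],"yaw":0},{"claw":0,"delta_pos":[0,0,-0.3],"yaw":0},{"claw":0,"delta_pos":[0,0,-0.5],"yaw":0},{"claw":0,"delta_pos":[0,0,-1],"yaw":0},{"claw":0,"delta_pos":[0,0,-2],"yaw":0}]'
python3 -c "
from h import *
rep()"
```

```text
clock: 10.8
ee_pos: [504.3, 91.8, 114.7]
orientation: [-0.117, 0.993, -0.0, -0.0]
contact_force: [2.1, -1.0, 1.5]
finger_gap: -0.0
t 10.8 box tcp [-24.38   1.91 114.72] front -35.37994326670865 F box [ 1.82 -1.44  1.54] gap -0.0
tool axes in box (cols): [-1.  0. -0.  0.  1.  0.  0.  0. -1.]
angle of tool y vs box y deg 0.0954379243389208 -179.90456207566106
clock: 11.3
ee_pos: [502.8, 91.7, 154.1]
orientation: [-0.117, 0.993, 0.0, -0.002]
contact_force: [-0.2, -0.4, 0.4]
finger_gap: -0.1
t 11.3 box tcp [-25.78   2.15 154.08] front -36.7819793103451 F box [-0.29 -0.3   0.37] gap -0.1
tool axes in box (cols): [-1.  0. -0.  0.  1.  0.  0.  0. -1.]
angle of tool y vs box y deg 0.09207002434732241 -179.90792997565268
```

Clear of the flap. I'll raise the arm and move it aside so I can inspect.

```bash
python3 -m handwheel '[{"claw":0,"delta_pos":[0,0,-4],"yaw":0},{"claw":0,"delta_pos":[0,0,-4],"yaw":0},{"claw":0,"delta_pos":[0,3,-1],"yaw":0},{"claw":0,"delta_pos":[1,4,0],"yaw":0},{"claw":0,"delta_pos":[2,4,0],"yaw":0}]'
python3 -m handwheel '[{"claw":0,"delta_pos":[3,4,0],"yaw":0},{"claw":0,"delta_pos":[3,4,0],"yaw":0},{"claw":0,"delta_pos":[3,4,0],"yaw":0},{"claw":0,"delta_pos":[3,4,0],"yaw":0},{"claw":0,"delta_pos":[0,0,0],"yaw":0}]'
python3 -m handwheel '[{"claw":0,"delta_pos":[3,4,0],"yaw":0},{"claw":0,"delta_pos":[3,4,0],"yaw":0},{"claw":0,"delta_pos":[3,4,0],"yaw":0},{"claw":0,"delta_pos":[3,4,0],"yaw":0},{"claw":0,"delta_pos":[0,0,0],"yaw":0}]'
python3 - <<'E'
from h import *
rep()
import cv2
for c in ['side','top']: save(c,c+'8.png')
a=cv2.imread('pics/side8.png')[150:310,190:390];a=cv2.resize(a,None,fx=3.7,fy=3.7,interpolation=3);cv2.imwrite('pics/side8c.png',a)
b=cv2.imread('pics/top8.png')[120:250,200:360];b=cv2.resize(b,None,fx=4.5,fy=4.5,interpolation=3);cv2.imwrite('pics/top8c.png',b)
for c in ['side','top']:
    for n,x,z in [('flap_hinge',24,116),('flap_edge',-60,119),('lip',-48,122)]:
        for r in manip.place_of(c,n)[:1]: print(c,n,round(r['score'],2),r['position'],'box',tobox(onz(c,r['position'],z)),'expected px',proj(c,toworld([x,0,z])))
    d=cv2.absdiff(cv2.imread('pics/%s0.png'%c),cv2.imread('pics/%s8.png'%c)).max(2)
    cv2.imwrite('pics/diff_%s.png'%c,np.minimum(d*3.0,255).astype('uint8'))
E
```

```text
clock: 11.8
ee_pos: [448.8, 192.7, 245.1]
orientation: [-0.117, 0.993, -0.0, -0.0]
contact_force: [0.0, 0.8, 0.0]
finger_gap: -0.2
clock: 12.3
ee_pos: [291.2, 321.5, 244.8]
orientation: [-0.12, 0.993, -0.0, -0.001]
contact_force: [0.5, -0.7, -0.2]
finger_gap: -0.3
clock: 12.8
ee_pos: [138.2, 448.9, 244.7]
orientation: [-0.12, 0.993, -0.0, -0.001]
contact_force: [0.3, -0.6, -1.3]
finger_gap: -0.2
t 12.8 box tcp [-296.59  434.82  244.67] front -307.58609070051205 F box [ 0.19 -0.68 -1.31] gap -0.2
tool axes in box (cols): [-1. -0. -0. -0.  1. -0.  0. -0. -1.]
angle of tool y vs box y deg -0.18332454224753927 179.81667545775247
side flap_hinge 0.92 [217.7, 285.4] box [ 28.7  -11.21 116.  ] expected px (np.float64(220.41469653791273), np.float64(287.81774811977135))
side flap_edge 0.96 [216.7, 318.5] box [-57.65   8.2  119.  ] expected px (np.float64(214.3741992142228), np.float64(318.7002337462281))
side lip 0.79 [215.2, 314.9] box [-48.93   3.42 122.  ] expected px (np.float64(214.3495262379644), np.float64(314.29255936706346))
top flap_hinge 0.79 [179.0, 288.6] box [ 22.03 -10.54 116.  ] expected px (np.float64(179.09948890425542), np.float64(284.843515354329))
top flap_edge 0.98 [205.6, 291.0] box [-54.05  -2.05 119.  ] expected px (np.float64(207.80611693079734), np.float64(290.7171480872509))
top lip 0.95 [202.4, 288.2] box [-43.75   3.62 122.  ] expected px (np.float64(203.60008092164736), np.float64(289.76004685113725))
```

View pics/side8c.png

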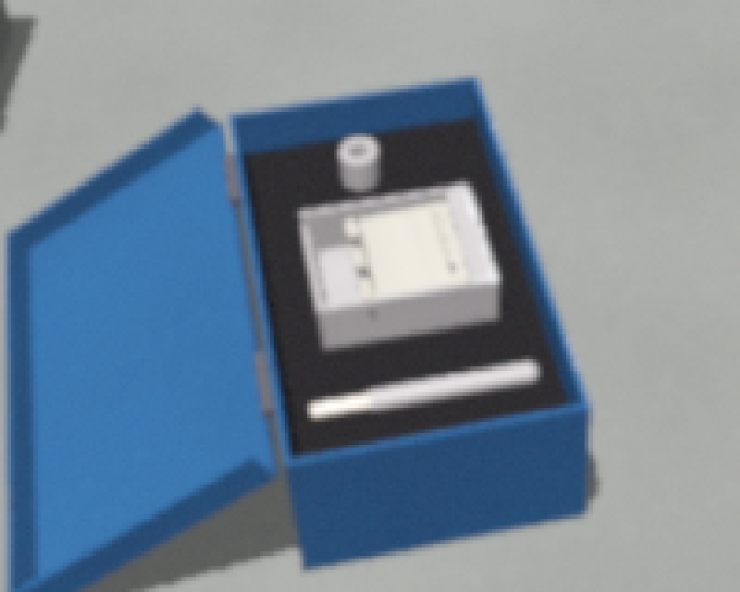

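View pics/top8c.png

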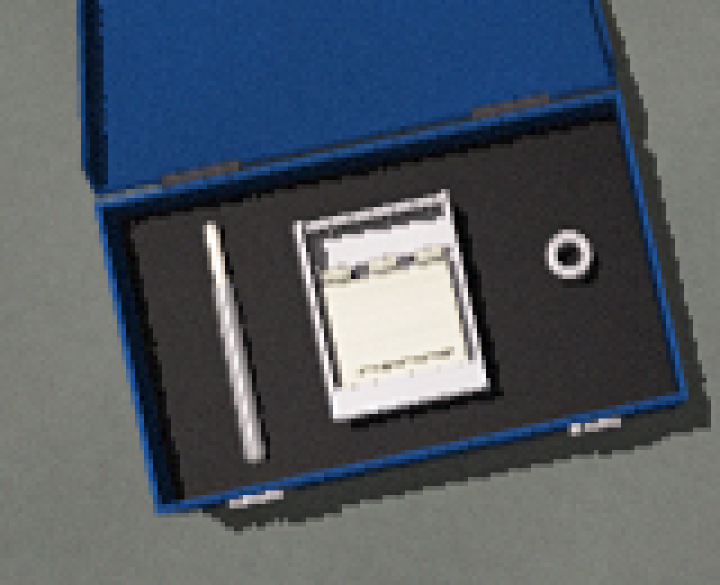

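View pics/diff_top.png

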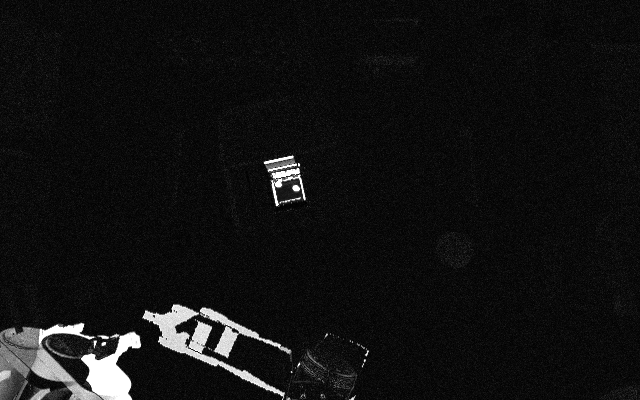

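Both views show the flap flat, its edge hidden under the lip at top crop (405,375). The difference image shows only the flap and the arm changed, so nothing else moved.

```bash
python3 -m handwheel '[{"claw":0,"delta_pos":[0,0,0],"yaw":0},{"claw":0,"delta_pos":[0,0,0],"yaw":0},{"claw":0,"delta_pos":[0,0,0],"yaw":0},{"claw":0,"delta_pos":[0,0,0],"yaw":0},{"claw":0,"delta_pos":[0,0,0],"yaw":0}]'; python3 -c "
from station import manip
print(manip.hand_in())"
```

```text
clock: 13.7
ee_pos: [141.7, 447.2, 244.8]
orientation: [-0.117, 0.993, 0.0, -0.0]
contact_force: [0.1, 1.4, -0.1]
finger_gap: -0.0
the job is handed in; nothing more can be done
None
```

The flap is shut: its edge is tucked under the retaining lip and it stayed down by itself after the arm moved away. I handed the job in at about 13.7 s.

With the shut fingertips I pushed the flap over from behind and pressed it down. Keeping it pressed, I slid it forward against the rib to the front stop. There the tip stopped at -35.5 mm (-36 expected) while the push rose to 10 N, well under the 20 N at which the box skids. I then eased off, lifted straight up and moved the arm clear.

**Last checks:**
- **Flap position:** in both views the flap lies flat with its edge under the lip. The network's points put the hinge at toolbox x 22–29 mm (24 expected) and the edge at -54 to -58 mm (-60 expected).
- **Disagreements:** those points were also up to about 11 mm off sideways. I put that down to detector error, since it doesn't match what the pictures show.
- **Everything else:** comparing the top view before and after shows only the flap, the arm and the arm's shadow changed. The toolbox, gauge and socket didn't move. The caps in the bin are now hidden under the flap, so I couldn't check them.

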